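# Lift a stain tablet with the tongs

## Robot

A 6-joint arm with a two-finger parallel gripper is mounted at the origin on a cart in front of the work surface, level with it; the furniture and walls round the work are solid. World frame = base frame: x ahead of the robot, y to its left, z up, the work surface at z = 0. Lengths are in m, angles in rad, forces in N, time in s.
With the tool pointing down it reaches from about 0.35 to 0.775 m from the base axis. Payload 7.3 kg.
Tool frame: the origin (TCP) lies midway between the tips of the shut fingers; the grasp point (between the pads) lies 19 mm behind it (grip_depth is the distance from the TCP to the grasp point, in m); z points along the fingers, y is the line along which they close (so a half turn about z gives the same grasp; the last joint's range is limited). The gripper opens to 92 mm and grips with 3 to 60 N. Pads are 19 mm wide; open, the fingers measure 130 mm over their backs; the gripper's body (75 mm by 190 mm) begins 47 mm behind the grasp point.
Start: joints at [-1.475, 0.342, 1.524, -0, 1.275, -0.146], TCP at [0.126, -0.51, 0.227] pointing down, gripper open.
Joint ranges: [-2.53, 2.53], [-0.77, 2.02], [0.04, 2.7], [-1, 4.14], [0.28, 2.66], [-3.11, 3.11]. Speed limits (rad/s): [2.57, 2.57, 3.14, 3.14, 3.14, 3.14].

## Interface

Orientations are given as a unit quaternion [w, x, y, z].
In Python, from bench import get_state, camera, camera_model, hand_in, grip_depth gives the robot as it stands.
- The arm moves only by the tool move_arm, never from a script. Its argument "series" is a list of rows, each a list of 7 numbers: the turn, a rotation vector about the tool's x, y, z each as a share of 45 degrees, from -1 to 1, then the shift along the tool's x, y, z each as a share of 20 cm, from -1 to 1, then the opening, from -1 (shut) to 1 (fully open). A call has 1 to 5 rows; each row is the pose to reach, as a shift and turn from the pose commanded when the call began, along the tool's axes at that moment; what a row does not reach only later rows make up. A row lasts 1/10 s, in which the tool goes at most 50 mm and 8.59 degrees, less where a joint would pass 70% of its speed; a pose out of reach is approached as far as the arm can. A call with a number of a shift or a turn outside -1 to 1 is refused whole. A call with a gripper value outside its range is refused whole. The fingers move at their own pace and stop on an object; "force" is the grip in N (left out, the last holds). Time passes only in rows, so rows that repeat a pose let the fingers close. It gives the time, the measured TCP pose, the force, the opening and the grip force at its end, in the units of the state.
- get_state(): the state, without advancing time (a new reading comes with each control period).
- camera(name): name is "side" or "top"; returns the picture (400x640x3 uint8, blue, green, red); there is no depth.
- camera_model(name): a dict with "fx", "fy", "cx", "cy" (pixels), "R" (3x3) and "t" (3): a world point X has camera coordinates R X + t. Camera axes: x right, y down, z forward; pixel columns grow to the right and rows downward; lengths in m; the calibration is good to about 2 mm. A picture is of the moment at which its call begins. camera_model takes no time and is no camera call.
- hand_in(): hands the job in; it is judged then, once.
The state is a dict: "clock": time; "joint_positions": joint angles; "dq": joint speeds; "joint_torque": joint torques, N m; "tcp_pos": TCP position; "eef_rot": TCP orientation; "contact_force": force on the tool from outside, world axes, zero at the start; "ft_torque": the same for the moment, N m; "width": opening from 0.0 (shut) to 1.0 (fully open); "gripper_force": force on a finger pad.
Only numpy, scipy, OpenCV 4.12 (cv2) and the standard library are available. Lean on these libraries where they do the work, as an engineer would, in place of code of your own. Each camera call takes 0.05 s, during which the arm holds its last target. There are 200 camera calls.

## Task

Take the tongs off their rest and use them to pick the blue-topped stain-remover tablet out of the white tray. Hold the tablet still in the tongs over the middle of the soaking bowl, a hand's breadth above its rim, ready for when the water goes in, and finish while still holding it there. The tablets are caustic, so the gripper's fingers must never touch one; leave the yellow-topped tablets lying in the tray, and do not disturb the scissors, timer and tape measure.

Things in the scene. Friction and masses are not known exactly. Their poses are not given: they have to be found in the camera images.
- tongs: Bent-nose sprung steel tongs, 195 mm from hinge to tips, 98 g, lying level in their rest. Origin: on the hinge axis at the rear, level with the undersides of the tips; x to the tips, y left, z up. Two arms, 14 mm tall, run at z = 50 mm, bend down from x = 150 mm and end in blue tip pads. They turn together about the hinge, spring open and follow the gripper as it opens
- tongs_grip (a point): Midway between the tongs' two blue grip panels (52 mm long, 20 mm tall), at x = 80, z = 50 mm of the tongs; same axes. Take the tongs here from above, a finger on each side: 48 mm wide over the panels when open, 38 mm with the tips on a tablet. Squeezed part way (about 45 mm) they can be carried with the tips still open; the spring pushes back with 4 to 5 N a side
- tongs_tip (a point): The point midway between the two blue tip pads, x = 182 mm, z = 11 mm in the frame of the tongs; same axes. The pads are 26 mm long, 22 mm tall (11 mm above and below this point) and 5 mm thick; the gap between them is 56 mm when fully open and 34 mm (pads parallel) at the size of a tablet
- tongs_left (a joint): Closing angle of the left arm of the tongs (the right arm mirrors it), rad: 0 sprung fully open, 0.06 tips 34 mm apart, 0.12 fully closed (tips 12 mm apart)
- cradle: Rest of the tongs, loose, 0.8 kg: a 200 x 96 mm grey plate with a saddle under the hinge and, 135 mm ahead of it, a wire cradle under the arms with upturned ends, 67 mm tall. Origin at its underside below the hinge of the tongs, x along the lying tongs. The tongs lift straight up out of it; their origin lies 8 mm above the rest's
- tray: Loose white tray, 226 x 178 x 24 mm, walls 6 mm thick, floor 5 mm thick. Origin at the centre of its underside; x along its long side, which lies across in front of the robot
- tablet_blue: The tablet to take: a round pressed tablet, 34 mm in diameter, 20 mm tall, about 22 g, white below and blue on top, lying flat on the tray's floor. Origin at the centre of its underside, z up
- tablet_yellow_a: A tablet of the same size with a yellow top, to be left alone. Origin at the centre of its underside. The three tablets lie side by side along the tray's long side, at least 56 mm apart (centres) in that direction, in any order
- tablet_yellow_b: The other yellow-topped tablet, the same
- bowl: Soaking bowl, loose, 0.6 kg, white enamel with a blue rim, 180 mm across the rim, 70 mm tall, empty. Origin at the centre of its underside
- bowl_rim (a point): Centre of the bowl's mouth, at the height of the rim (70 mm above the worktop)
- scissors: Fabric scissors with black handles lying flat, 199 x 87 x 9 mm, to be left alone. Origin at the middle of their underside
- timer: White kitchen-style timer with a black dial, 68 x 68 x 49 mm, to be left alone. Origin at the centre of its underside
- tape_measure: Round grey-blue tape measure, 52 x 56 x 18 mm, to be left alone. Origin at the centre of its underside
Mind the look-alikes: they are no part of the job. Leave any pink or purple look-alike of the tablet_blue alone.

How it is judged:
On the way, in this order (a step that is already met when the one before it is completed fails the run):
1. the tongs are lifted off their rest in the gripper (height (world z) of tongs above 0.03 m and contact force between the fingers and tongs above 1 N and height (world z) of tablet_blue below 0.02 m), for 0.2 s.
2. the blue-topped tablet is lifted out of the tray in the tongs (height (world z) of tablet_blue above 0.04 m and contact force between tongs and tablet_blue above 0.8 N), for 0.2 s.
At the end, for the whole second after the job is handed in: The blue-topped tablet is pinched in the tongs, which the gripper holds, still, within 50 mm sideways of the middle of the bowl's mouth, its underside 30 to 180 mm above the rim; the tongs do not touch the bowl, and the yellow-topped tablets lie in the tray (horizontal distance between tablet_blue and bowl_rim below 0.05 m and height (world z) of tablet_blue between 0.1 and 0.25 m and contact force between tongs and tablet_blue above 0.8 N and contact force between the fingers and tongs above 1 N and contact force between bowl and tongs below 0.1 N and linear speed of tablet_blue below 0.03 m/s and height (world z) of each of tablet_yellow_a, tablet_yellow_b below 0.02 m); the arm keeps its last pose, push and grip.
It fails at once if the gripper's fingers touch a tablet (contact force between the fingers and tablet_blue above 0.2 N or contact force between the fingers and tablet_yellow_a above 0.2 N or contact force between the fingers and tablet_yellow_b above 0.2 N).
It fails at once if a yellow-topped tablet is shoved by more than 30 mm (distance of any of tablet_yellow_a, tablet_yellow_b from where it was at the start of the episode above 0.03 m).
It fails at once if the scissors, timer or tape measure are shoved by more than 20 mm (distance of any of scissors, timer, tape_measure from where it was at the start of the episode above 0.02 m).
It also fails if it takes over 48 s, if anything falls off the work surface, if the arm or the gripper's body presses on something with over 40 N, if the wrist force passes 120 N, or if a joint passes its speed limit or range.

## Working session

There is one attempt and no reset: what is moved stays moved. The work goes in short steps, Python scripts to look and compute and a tool call to move; the robot and the scene stay as the last step left them, time stands still between calls to the robot, and variables do not carry over. Pictures are saved under pics/ and viewed, at most 10 in all, crops included, and the job is handed in when it is done.

Besides the shell and the picture viewer there is one more tool, called after "Call:" in YAML: its name, and indented under it one key for each argument. move_arm: Moves the arm, as the interface text tells. Shift numbers are shares of 20 cm and turn numbers shares of 45 degrees, none past 1 either way. Its arguments: {"type":"object","properties":{"series":{"type":"array","items":{"type":"array","items":{"type":"number"}}},"force":{"type":"number"}},"required":["series"]}

```bash
mkdir -p pics; python3 - <<'E'
from bench import *
import cv2
print(get_state(), grip_depth)
for n in("top","side"):
    cv2.imwrite(f"pics/{n}0.png",camera(n)); print(n,camera_model(n))
E
```

```text
{'clock': 0.0, 'joint_positions': array([-1.47501865e+00,  3.42741358e-01,  1.52502922e+00, -1.54924252e-05,
        1.27537897e+00, -1.45956477e-01]), 'dq': array([ 0.00154685,  0.00060151,  0.0005274 ,  0.00114841, -0.00030531,
        0.00020069]), 'joint_torque': array([ 2.65236355e-03, -4.31233764e+01, -2.44222873e+01,  7.19693466e-02,
        5.60268725e-02, -1.19150254e-04]), 'tcp_pos': array([ 0.12567779, -0.50931539,  0.22603103]), 'eef_rot': array([-7.78385894e-04,  9.92703890e-01,  1.20575212e-01,  1.21221068e-05]), 'contact_force': array([-0.43374076, -0.1290013 ,  0.91169484]), 'ft_torque': array([-0.01530402, -0.05640835,  0.0236155 ]), 'gripper_force': 0.0, 'width': 0.9983212642116884} 0.0188
top {'fx': 458.37731140917805, 'fy': 458.37731140917805, 'cx': 322.43784732254016, 'cy': 195.28567352018558, 'R': array([[-0.02080679, -0.99976139, -0.00665091],
       [-0.99439634,  0.02138387, -0.10353088],
       [ 0.1036484 ,  0.0044595 , -0.994604  ]]), 't': array([-0.03465851,  0.56642978,  1.16795973])}
side {'fx': 499.88106585363545, 'fy': 499.88106585363545, 'cx': 319.4551785678857, 'cy': 200.8426167064435, 'R': array([[ 0.85423731, -0.51962616, -0.01634813],
       [-0.33406557, -0.52454829, -0.78310235],
       [ 0.39834509,  0.67441659, -0.62167794]]), 't': array([-0.50019387,  0.21328358,  1.46581562])}
```

View pics/top0.png

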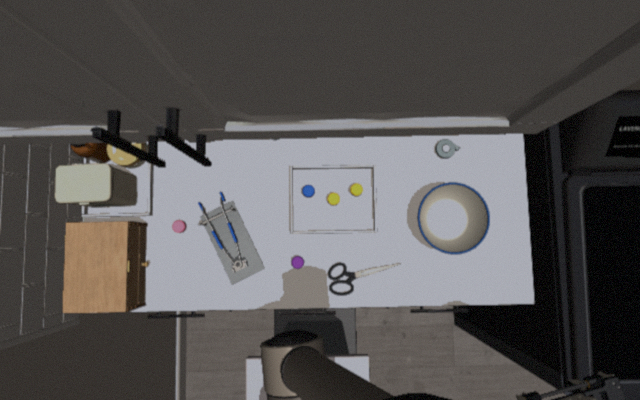

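View pics/side0.png

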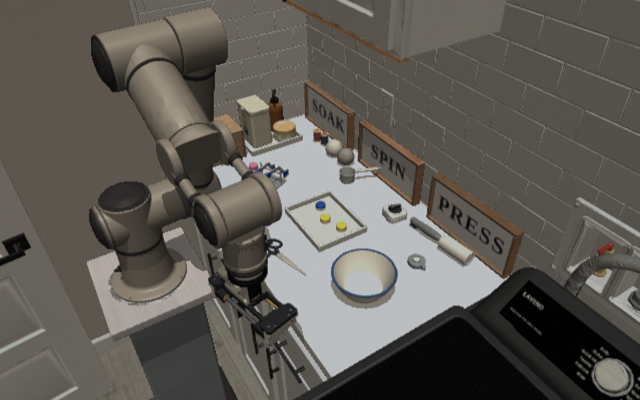

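The top picture shows the blue tablet in the tray at (308,191) and the yellow ones at (334,199) and (356,190). A pink look-alike is at (179,226) and a purple one at (297,262), both outside the tray. The tongs run from the hinge at about (239,264) to the tips at about (200,205) and (222,195), and the bowl is at (453,218). The side view confirms that the only blue tablet is in the tray. Next I'll enlarge the crop and measure.

```bash
cat > h.py <<'E'
import numpy as np, cv2
from bench import *
def ray(n,u,v,z):
    m=camera_model(n);R=m["R"];t=m["t"];o=-R.T@t
    d=R.T@np.array([(u-m["cx"])/m["fx"],(v-m["cy"])/m["fy"],1]);return o+d*(z-o[2])/d[2]
def pix(n,X):
    m=camera_model(n);c=m["R"]@np.array(X)+m["t"];return np.array([c[0]/c[2]*m["fx"]+m["cx"],c[1]/c[2]*m["fy"]+m["cy"]])
def blobs(n,im,lo,hi,roi,amin=4):
    x0,y0,x1,y1=roi;h=cv2.cvtColor(im[y0:y1,x0:x1],cv2.COLOR_BGR2HSV)
    k,l,s,c=cv2.connectedComponentsWithStats(cv2.inRange(h,lo,hi))
    return [(c[i]+[x0,y0],s[i,4],s[i,:4]+[x0,y0,0,0]) for i in range(1,k) if s[i,4]>=amin]
E
python3 - <<'E'
from h import *
im=cv2.imread("pics/top0.png")
for nm,lo,hi,roi,z in(("blue",(105,120,50),(125,255,255),(290,165,376,235),.025),("yel",(20,120,60),(35,255,255),(290,165,376,235),.025),("tongs",(98,120,40),(125,255,255),(190,180,260,280),.06)):
    for c,a,b in blobs("top",im,lo,hi,roi): print(nm,c.round(1),a,b,ray("top",*c,z).round(4))
for c,a,b in blobs("top",im,(100,90,40),(125,255,255),(405,170,500,265),20): 
    u=b[0]+(b[2]-1)/2;v=b[1]+(b[3]-1)/2; print("rim",u,v,b,ray("top",u,v,.07))
a=cv2.resize(im[180:290,185:275],None,fx=5,fy=5,interpolation=cv2.INTER_CUBIC)
b=cv2.resize(im[160:240,285:380],None,fx=3.6,fy=3.6,interpolation=cv2.INTER_CUBIC)
o=np.zeros((550,800,3),np.uint8);o[:550,:450]=a;o[:b.shape[0],452:452+b.shape[1]]=b
cv2.imwrite("pics/crop1.png",o)
E
```

```text
blue [308.  190.6] 106 [303 185  11  12] [ 0.5792 -0.009   0.025 ]
yel [355.7 189.2] 112 [350 184  12  12] [ 0.5802 -0.1343  0.025 ]
yel [332.9 198.4] 111 [327 193  12  12] [ 0.5572 -0.074   0.025 ]
tongs [222.  196.6] 17 [220 193   5   8] [0.5644 0.2091 0.06  ]
tongs [200.2 205.3] 9 [199 203   3   6] [0.5434 0.2645 0.06  ]
tongs [232.  231.8] 56 [228 223   9  19] [0.4744 0.1837 0.06  ]
tongs [216.9 239.2] 55 [212 231  11  18] [0.4567 0.2217 0.06  ]
rim 453.0 218.0 [418 183  71  71] [ 0.49710286 -0.37260419  0.07      ]
```

View pics/crop1.png

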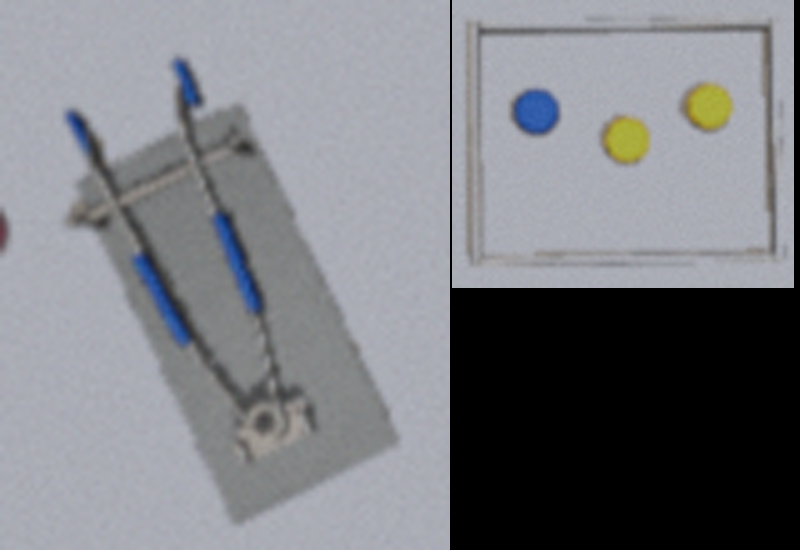

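The crop confirms the target: the blue-topped tablet at (308,191), the only blue one in the tray. I'll leave the pink, purple and yellow ones alone. Next I'll work out the tongs' pose.

```bash
cat >> h.py <<'E'
from scipy.spatial.transform import Rotation as Ro
def go(x,y,z,yaw,st=None):
    "shift/turn shares from the measured pose to tool-down TCP x,y,z with tool x at yaw (deg)"
    s=st or get_state();q=s["eef_rot"];R=Ro.from_quat([q[1],q[2],q[3],q[0]])
    c,t=np.cos(np.radians(yaw)),np.sin(np.radians(yaw))
    G=Ro.from_matrix(np.array([[c,t,0],[t,-c,0],[0,0,-1]]))
    print("pos",s["tcp_pos"].round(4),"yaw",np.degrees(np.arctan2(*R.as_matrix()[1::-1,0])).round(1),"clk",s["clock"],"w",s["width"]*92)
    print("turn",((R.inv()*G).as_rotvec(degrees=True)/45).round(3),"shift",(R.inv().apply(np.array([x,y,z])-s["tcp_pos"])/.2).round(3))
E
python3 - <<'E'
from h import *
P=[ray("top",232,231.8,.067),ray("top",216.9,239.2,.067)];T=[ray("top",222,196.6,.029),ray("top",200.2,205.3,.029)]
p=sum(P)/2;t=sum(T)/2;d=(t-p)[:2]
print(p,t,np.hypot(*d),np.degrees(np.arctan2(d[1],d[0])),"panel sep",np.hypot(*(P[0]-P[1])[:2]),"tip",np.hypot(*(T[0]-T[1])[:2]))
a=(P[0]-P[1]);print("perp yaw",np.degrees(np.arctan2(a[1],a[0]))+90)
print("hinge",ray("top",238.6,265,.06),"purple",ray("top",297,262,.02))
print("tray",[ray("top",u,v,.024).round(3) for u,v in((290,166),(376,166),(377,233),(289,233))])
go(.42,-.25,.22,18);go(p[0],p[1],.12,22)
E
```

```text
[0.46547788 0.20118117 0.067     ] [0.55698444 0.24456806 0.029     ] 0.10127128623817717 25.36748387271159 panel sep 0.041854133108801435 tip 0.06091755244498921
perp yaw 25.04049380390765
hinge [0.39114561 0.16710183 0.06      ] purple [0.39400518 0.0230005  0.02      ]
tray [array([0.646, 0.037, 0.024]), array([ 0.641, -0.19 ,  0.024]), array([ 0.465, -0.186,  0.024]), array([0.469, 0.042, 0.024])]
pos [ 0.1257 -0.5094  0.2261] yaw 13.9 clk 0.1 w 91.85267822437841
turn [-0.002 -0.    -0.092] shift [ 1.739 -0.907  0.032]
pos [ 0.1257 -0.5094  0.2261] yaw 13.9 clk 0.1 w 91.85267822437841
turn [-0.002 -0.    -0.181] shift [ 2.5   -3.042  0.535]
```

The measurements fit: panel to tip is 101 mm (expected 102), hinge to panel 81 mm (expected 80), yaw about 25°. Now moving.

Call:
move_arm:
  series:
    - [0, 0, -0.05, 0.9, -0.45, 0, 1]
    - [0, 0, -0.05, 0.9, -0.45, 0, 1]
    - [0, 0, -0.05, 0.9, -0.45, 0, 1]
    - [0, 0, -0.05, 0.9, -0.45, 0, 1]
    - [0, 0, -0.05, 0.9, -0.45, 0, 1]

```text
clock: 0.6
tcp_pos: [0.2823, -0.3753, 0.2266]
eef_rot: [-0.001, 0.99, 0.143, 0.001]
contact_force: [-0.9, -0.5, 0.3]
width: 0.998
gripper_force: 0.0
```

Call:
move_arm:
  series:
    - [0, 0, -0.05, 0.9, -0.45, 0, 1]
    - [0, 0, -0.05, 0.9, -0.45, 0, 1]
    - [0, 0, -0.05, 0.9, -0.45, 0, 1]
    - [0, 0, -0.05, 0.9, -0.45, 0, 1]
    - [0, 0, -0.05, 0.9, -0.45, 0, 1]

```text
clock: 1.1
tcp_pos: [0.4298, -0.2395, 0.2264]
eef_rot: [-0.001, 0.987, 0.162, 0.001]
contact_force: [0.1, -0.0, 0.0]
width: 1.001
gripper_force: 0.0
```

```bash
python3 -c "
from h import *
go(.465,.201,.13,25.2)"
```

```text
pos [ 0.4298 -0.2395  0.2264] yaw 18.7 clk 1.1 w 92.08355358534803
turn [-0.001 -0.002 -0.145] shift [ 0.872 -2.029  0.485]
```

Call:
move_arm:
  series:
    - [0, 0, -0.07, 0.43, -1, 0, 1]
    - [0, 0, -0.07, 0.43, -1, 0, 1]
    - [0, 0, -0.07, 0.43, -1, 0, 1]
    - [0, 0, -0.07, 0.43, -1, 0, 1]
    - [0, 0, -0.07, 0.43, -1, 0, 1]

```text
clock: 1.6
tcp_pos: [0.4449, -0.0236, 0.2266]
eef_rot: [-0.0, 0.982, 0.188, -0.0]
contact_force: [-0.5, -0.4, 0.6]
width: 1.003
gripper_force: 0.0
```

Call:
move_arm:
  series:
    - [0, 0, -0.07, 0.3, -0.9, 0.3, 1]
    - [0, 0, -0.07, 0.3, -0.9, 0.3, 1]
    - [0, 0, -0.07, 0.3, -0.9, 0.3, 1]
    - [0, 0, -0.07, 0.3, -0.9, 0.3, 1]
    - [0, 0, -0.07, 0.3, -0.9, 0.3, 1]

```text
clock: 2.1
tcp_pos: [0.4337, 0.1666, 0.1647]
eef_rot: [-0.0, 0.976, 0.216, -0.002]
contact_force: [0.7, -0.4, 0.6]
width: 1.0
gripper_force: 0.0
```

```bash
python3 -c "
from h import *
camera('top');camera('top');camera('top');cv2.imwrite('pics/top1.png',camera('top'))
go(.465,.201,.039,25.2)"
```

```text
pos [0.4359 0.1621 0.1668] yaw 24.6 clk 2.3 w 92.09228608314955
turn [ 0.001 -0.    -0.014] shift [ 0.213 -0.117  0.639]
```

Call:
move_arm:
  series:
    - [0, 0, -0.015, 0.213, -0.117, 0.2, 1]
    - [0, 0, -0.015, 0.213, -0.117, 0.2, 1]
    - [0, 0, -0.015, 0.213, -0.117, 0.35, 1]
    - [0, 0, -0.015, 0.213, -0.117, 0.35, 1]
    - [0, 0, -0.015, 0.213, -0.117, 0.35, 1]

```text
clock: 2.8
tcp_pos: [0.4645, 0.2013, 0.0971]
eef_rot: [0.0, 0.976, 0.218, -0.0]
contact_force: [0.3, 0.1, 0.6]
width: 1.001
gripper_force: 0.0
```

```bash
python3 -c "
from h import *
cv2.imwrite('pics/side1.png',cv2.resize(camera('side')[130:230,200:340],None,fx=5,fy=5,interpolation=cv2.INTER_CUBIC))
go(.465,.201,.039,25.2)"
```

```text
pos [0.465  0.2016 0.0979] yaw 25.2 clk 2.85 w 92.17954720103641
turn [ 0.001 -0.001  0.001] shift [-0.002  0.003  0.294]
```

View pics/side1.png

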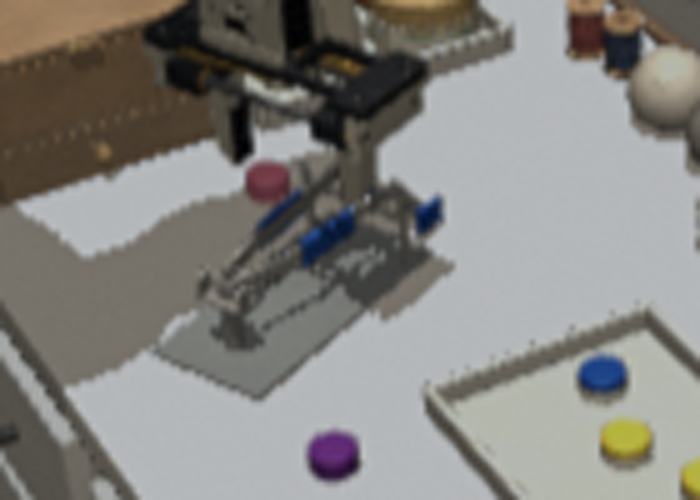

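In the crop, the fingers straddle the grip panels (left one seen at (280,212), right one at (328,235)) and are clear of the pink tablet at (268,182). Descending.

Call:
move_arm:
  series:
    - [0, 0, 0, 0, 0, 0.1, 1]
    - [0, 0, 0, 0, 0, 0.2, 1]
    - [0, 0, 0, 0, 0, 0.295, 1]
    - [0, 0, 0, 0, 0, 0.295, 1]
    - [0, 0, 0, 0, 0, 0.295, 0.2]
  force: 20

```text
clock: 3.35
tcp_pos: [0.4652, 0.2024, 0.0391]
eef_rot: [0.0, 0.976, 0.219, 0.001]
contact_force: [-0.2, 0.0, 0.8]
width: 0.957
gripper_force: 0.0
```

Call:
move_arm:
  series:
    - [0, 0, 0, 0, 0, 0, 0.1]
    - [0, 0, 0, 0, 0, 0, 0.05]
    - [0, 0, 0, 0, 0, 0, 0]
    - [0, 0, 0, 0, 0, 0, -0.03]
    - [0, 0, 0, 0, 0, 0, -0.03]
  force: 20

```text
clock: 3.85
tcp_pos: [0.4646, 0.2025, 0.0379]
eef_rot: [0.0, 0.976, 0.219, 0.0]
contact_force: [0.0, -0.0, 1.7]
width: 0.526
gripper_force: 2.6
```

Call:
move_arm:
  series:
    - [0, 0, 0, 0, 0, 0, -0.03]
    - [0, 0, 0, 0, 0, 0, -0.03]
    - [0, 0, 0, 0, 0, 0, -0.03]
    - [0, 0, 0, 0, 0, 0, -0.03]
    - [0, 0, 0, 0, 0, 0, -0.03]

```text
clock: 4.35
tcp_pos: [0.4648, 0.2026, 0.0379]
eef_rot: [0.0, 0.976, 0.219, 0.0]
contact_force: [1.8, -0.6, 2.7]
width: 0.486
gripper_force: 4.9
```

Held at 44.7 mm with 4.9 N. Lifting.

Call:
move_arm:
  series:
    - [0, 0, 0, 0, 0, -0.08, -0.04]
    - [0, 0, 0, 0, 0, -0.16, -0.04]
    - [0, 0, 0, 0, 0, -0.24, -0.04]
    - [0, 0, 0, 0, 0, -0.32, -0.04]
    - [0, 0, 0, 0, 0, -0.4, -0.04]

```text
clock: 4.85
tcp_pos: [0.4633, 0.2024, 0.1176]
eef_rot: [0.0, 0.976, 0.219, -0.001]
contact_force: [0.4, -0.5, -1.2]
width: 0.482
gripper_force: 3.6
```

Call:
move_arm:
  series:
    - [0, 0, 0, 0, 0, -0.1, -0.04]
    - [0, 0, 0, 0, 0, -0.2, -0.04]
    - [0, 0, 0, 0, 0, -0.25, -0.04]
    - [0, 0, 0, 0, 0, -0.25, -0.04]
    - [0, 0, 0, 0, 0, -0.25, -0.04]

```text
clock: 5.35
tcp_pos: [0.4637, 0.2024, 0.1668]
eef_rot: [0.0, 0.976, 0.219, -0.001]
contact_force: [-0.3, -0.8, -1.6]
width: 0.478
gripper_force: 3.6
```

```bash
python3 - <<'E'
from h import *
a=camera('side');b=camera('top')
o=np.zeros((500,800,3),np.uint8)
o[:,:400]=cv2.resize(a[100:225,200:300],None,fx=4,fy=4,interpolation=cv2.INTER_CUBIC)
o[:,400:]=cv2.resize(b[150:275,170:270],None,fx=4,fy=4,interpolation=cv2.INTER_CUBIC)
cv2.imwrite('pics/lift.png',o)
go(.45,.1,.16,20)
E
```

```text
pos [0.4636 0.2024 0.1665] yaw 25.3 clk 5.45 w 43.95643613636527
turn [-0.     0.003  0.118] shift [-0.28   0.433  0.033]
```

View pics/lift.png

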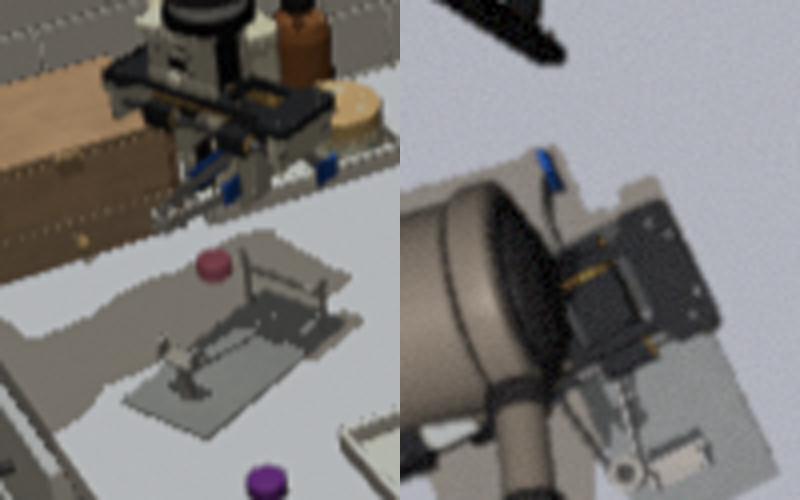

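The tongs are out of the rest and held with tips open (a pad is visible at (327,168) in the left half). Moving over the tray at this height.

Call:
move_arm:
  series:
    - [0, 0, 0.02, -0.05, 0.12, 0, -0.04]
    - [0, 0, 0.04, -0.1, 0.27, 0, -0.04]
    - [0, 0, 0.06, -0.16, 0.42, 0, -0.04]
    - [0, 0, 0.08, -0.22, 0.58, 0, -0.04]
    - [0, 0, 0.1, -0.28, 0.74, 0, -0.04]

```text
clock: 5.95
tcp_pos: [0.4765, 0.0436, 0.1668]
eef_rot: [-0.0, 0.984, 0.181, -0.001]
contact_force: [-0.3, -0.1, -1.2]
width: 0.478
gripper_force: 3.6
```

Call:
move_arm:
  series:
    - [0, 0, 0.01, -0.05, 0.15, 0, -0.04]
    - [0, 0, 0.015, -0.1, 0.28, 0, -0.04]
    - [0, 0, 0.018, -0.12, 0.38, 0, -0.04]
    - [0, 0, 0.018, -0.13, 0.42, 0, -0.04]
    - [0, 0, 0.018, -0.13, 0.42, 0, -0.04]

```text
clock: 6.45
tcp_pos: [0.4824, -0.0435, 0.167]
eef_rot: [-0.0, 0.985, 0.173, -0.001]
contact_force: [0.2, -0.0, -0.4]
width: 0.485
gripper_force: 3.6
```

```bash
python3 - <<'E'
from h import *
a=camera('side');a=camera('side');b=camera('top')
cv2.imwrite('pics/side2.png',a);cv2.imwrite('pics/top2.png',b)
go(.483,-.044,.1,20)
for n,im in(("side",a),("top",b)):
    print(n);R=(250,120,400,280)
    for c,s,bb in blobs(n,im,(98,110,30),(125,255,255),R): print(c.round(1),s,bb)
s=get_state();g=s["tcp_pos"]+[0,0,.019];y=np.radians(20)
for n in("side","top"):
    for k in(1,-1):
        print(n,k,"tip",pix(n,g+[.102*np.cos(y)-k*.026*np.sin(y),.102*np.sin(y)+k*.026*np.cos(y),-.039]).round(1),"panel",pix(n,g+[-k*.022*np.sin(y),k*.022*np.cos(y),0]).round(1))
o=np.zeros((500,800,3),np.uint8)
o[:,:400]=cv2.resize(a[140:265,250:350],None,fx=4,fy=4,interpolation=cv2.INTER_CUBIC)
o[:,400:]=cv2.resize(b[150:275,280:380],None,fx=4,fy=4,interpolation=cv2.INTER_CUBIC)
cv2.imwrite('pics/hover.png',o)
E
```

```text
pos [ 0.4823 -0.042   0.1674] yaw 20.1 clk 6.6 w 44.13069945408558
turn [-0.001  0.001  0.002] shift [-0.     0.011  0.337]
side
[290.6 174.3] 20 [287 172   8   6]
[324.  175.5] 26 [322 172   5   8]
[298.  182.2] 23 [296 179   5   7]
[320.1 204.6] 49 [316 202   9   6]
[393.6 268.1] 30 [386 256  11  24]
[333.3 268.4] 30 [331 258   8  22]
top
[314.7 181.1] 16 [313 177   4  10]
[309.1 187. ] 26 [305 185   9   5]
side 1 tip [311.6 169.4] panel [291.1 174.6]
side -1 tip [324.3 175.1] panel [302.1 179.7]
top 1 tip [294.9 189.1] panel [311.6 228.4]
top -1 tip [315.5 181.2] panel [329.8 221.3]
```

View pics/hover.png

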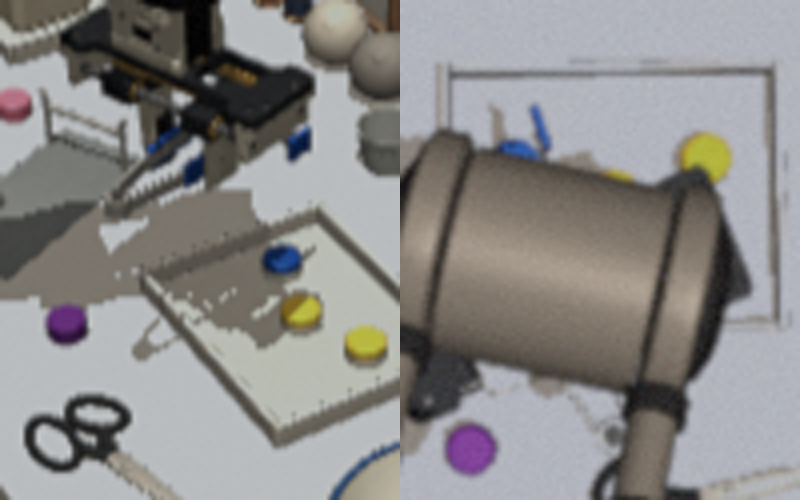

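The hover view shows the tongs level: the right pad is at side (324,175.5) against a predicted (324.3,175.1), and the blue tablet lies under the gap. I'll cross-check the tablet position with the side camera.

```bash
python3 - <<'E'
from h import *
im=cv2.imread("pics/side0.png")
for c,s,bb in blobs("side",im,(98,110,30),(125,255,255),(300,190,340,240))+blobs("side",im,(18,110,60),(36,255,255),(300,190,360,240)): print(c.round(1),s,bb,ray("side",*c,.024).round(4))
go(.483,-.044,.08,20)
E
```

```text
[320.  204.4] 51 [316 201   9   7] [ 0.5765 -0.0192  0.024 ]
[324.5 217.6] 66 [320 214  10   8] [ 0.5534 -0.0849  0.024 ]
[340.8 225.5] 69 [336 222  11   8] [ 0.5767 -0.1454  0.024 ]
pos [ 0.4823 -0.042   0.1674] yaw 20.1 clk 6.6 w 44.13069945408558
turn [-0.001  0.001  0.002] shift [-0.     0.011  0.437]
```

The cameras disagree by a few mm in y. I'll take about -0.012 for the tablet, descend to just above it, and compare pad and tablet directly.

Call:
move_arm:
  series:
    - [0, 0, 0, -0.01, 0.023, 0.1, -0.03]
    - [0, 0, 0, -0.01, 0.023, 0.23, -0.03]
    - [0, 0, 0, -0.01, 0.023, 0.36, -0.03]
    - [0, 0, 0, -0.01, 0.023, 0.46, -0.03]
    - [0, 0, 0, -0.01, 0.023, 0.5, -0.03]

```text
clock: 7.1
tcp_pos: [0.4811, -0.0466, 0.066]
eef_rot: [-0.001, 0.985, 0.175, -0.002]
contact_force: [0.5, 0.2, -1.2]
width: 0.484
gripper_force: 3.6
```

```bash
python3 - <<'E'
from h import *
a=camera('side');a=camera('side');a=camera('side');b=camera('top')
go(.482,-.047,.039,20)
for n,im in(("side",a),("top",b)):
    print(n);R=(280,160,345,235)
    for c,s,bb in blobs(n,im,(98,110,30),(125,255,255),R): print(c.round(1),s,bb)
s=get_state();g=s["tcp_pos"]+[0,0,.020];y=np.radians(20)
for n in("side","top"):
    for k in(1,-1):
        print(n,k,"tip",pix(n,g+[.102*np.cos(y)-k*.026*np.sin(y),.102*np.sin(y)+k*.026*np.cos(y),-.039]).round(1))
    print("tab",pix(n,[.578,-.012,.025]))
o=np.zeros((560,800,3),np.uint8)
o[:,:400]=cv2.resize(a[165:235,290:340],None,fx=8,fy=8,interpolation=cv2.INTER_CUBIC)
o[:,400:]=cv2.resize(b[165:235,285:335],None,fx=8,fy=8,interpolation=cv2.INTER_CUBIC)
cv2.imwrite('pics/low.png',o)
E
```

```text
pos [ 0.4829 -0.0477  0.0684] yaw 20.1 clk 7.3 w 44.60066607959432
turn [ 0.001 -0.001  0.001] shift [-0.003 -0.005  0.147]
side
[292.7 201. ] 22 [289 198   8   7]
[322.7 203.8] 45 [317 199  11   9]
[300.2 209. ] 23 [298 206   5   7]
top
[317.8 186.5] 12 [316 183   4   8]
[308.2 189.4] 83 [303 185  11  10]
side 1 tip [313.4 194.3]
side -1 tip [325.6 200.2]
tab [319.270494   202.90819858]
top 1 tip [299.7 193.3]
top -1 tip [318.5 186. ]
tab [309.15693813 191.02704949]
```

View pics/low.png

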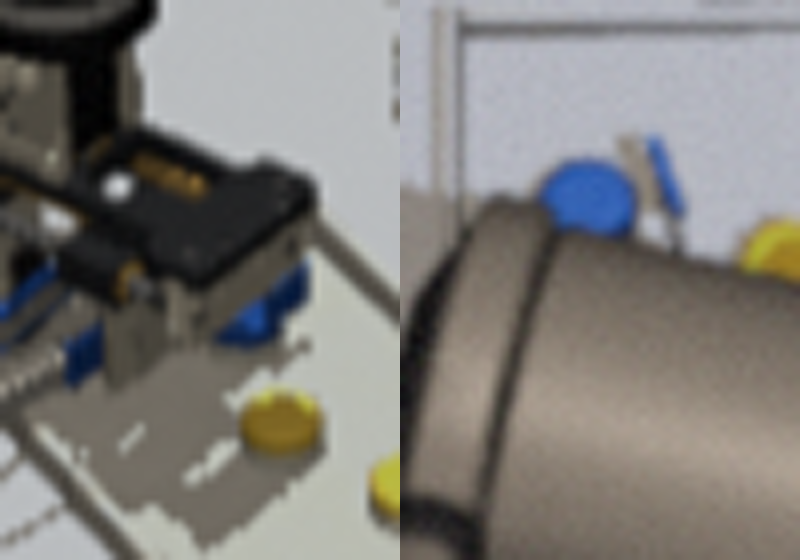

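In the low view, the tablet (top crop (588,200)) lies left of the right pad (665,175) with a clear gap. With the pads' own bias applied, it is centred to within about 2 mm. Descending slowly.

Call:
move_arm:
  series:
    - [0, 0, 0, 0, 0, 0.04, -0.02]
    - [0, 0, 0, 0, 0, 0.08, -0.02]
    - [0, 0, 0, 0, 0, 0.12, -0.02]
    - [0, 0, 0, 0, 0, 0.14, -0.02]
    - [0, 0, 0, 0, 0, 0.14, -0.02]

```text
clock: 7.8
tcp_pos: [0.4818, -0.0479, 0.0389]
eef_rot: [-0.0, 0.985, 0.174, -0.001]
contact_force: [0.1, 0.0, -1.1]
width: 0.489
gripper_force: 3.6
```

```bash
python3 - <<'E'
from h import *
b=camera('top');a=camera('side')
go(.4825,-.0475,.039,20); print(get_state()["contact_force"])
o=np.zeros((560,800,3),np.uint8)
o[:,:400]=cv2.resize(a[165:235,290:340],None,fx=8,fy=8,interpolation=cv2.INTER_CUBIC)
o[:,400:]=cv2.resize(b[165:235,285:335],None,fx=8,fy=8,interpolation=cv2.INTER_CUBIC)
cv2.imwrite('pics/down.png',o)
E
```

```text
pos [ 0.4823 -0.048   0.0396] yaw 20.0 clk 7.9 w 45.197430631479236
turn [-0.  0.  0.] shift [ 0.002 -0.002  0.003]
[ 0.440974   -0.59264532 -1.29506942]
```

View pics/down.png

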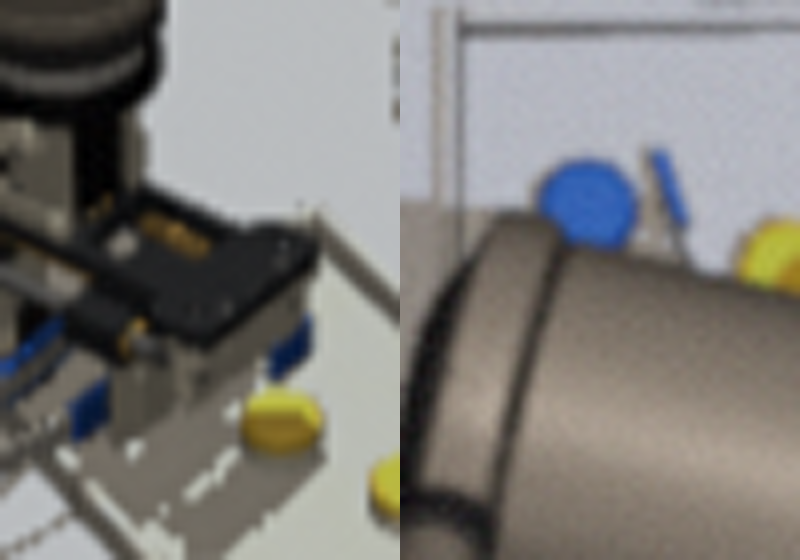

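The right pad stands beside the tablet with a gap of about 5 mm and there's no contact force. Closing on the tablet.

Call:
move_arm:
  series:
    - [0, 0, 0, 0, 0, 0, -0.08]
    - [0, 0, 0, 0, 0, 0, -0.12]
    - [0, 0, 0, 0, 0, 0, -0.16]
    - [0, 0, 0, 0, 0, 0, -0.2]
    - [0, 0, 0, 0, 0, 0, -0.25]
  force: 22

```text
clock: 8.4
tcp_pos: [0.4824, -0.048, 0.0398]
eef_rot: [0.0, 0.985, 0.174, 0.0]
contact_force: [-0.4, -0.2, -0.6]
width: 0.395
gripper_force: 22.0
```

Call:
move_arm:
  series:
    - [0, 0, 0, 0, 0, 0, -0.4]
    - [0, 0, 0, 0, 0, 0, -0.4]
    - [0, 0, 0, 0, 0, 0, -0.4]
    - [0, 0, 0, 0, 0, 0, -0.4]
    - [0, 0, 0, 0, 0, 0, -0.4]
  force: 22

```text
clock: 8.9
tcp_pos: [0.4823, -0.048, 0.0397]
eef_rot: [0.0, 0.985, 0.174, 0.0]
contact_force: [-0.3, 0.4, -0.7]
width: 0.394
gripper_force: 22.0
```

Call:
move_arm:
  series:
    - [0, 0, 0, 0, 0, -0.03, -0.4]
    - [0, 0, 0, 0, 0, -0.08, -0.4]
    - [0, 0, 0, 0, 0, -0.15, -0.4]
    - [0, 0, 0, 0, 0, -0.22, -0.4]
    - [0, 0, 0, 0, 0, -0.3, -0.4]

```text
clock: 9.4
tcp_pos: [0.4822, -0.0479, 0.1009]
eef_rot: [0.0, 0.985, 0.174, 0.0]
contact_force: [-0.4, 0.4, -1.2]
width: 0.395
gripper_force: 22.0
```

Call:
move_arm:
  series:
    - [0, 0, 0, 0, 0, -0.1, -0.4]
    - [0, 0, 0, 0, 0, -0.22, -0.4]
    - [0, 0, 0, 0, 0, -0.36, -0.4]
    - [0, 0, 0, 0, 0, -0.5, -0.4]
    - [0, 0, 0, 0, 0, -0.6, -0.4]

```text
clock: 9.9
tcp_pos: [0.4826, -0.048, 0.2225]
eef_rot: [0.001, 0.985, 0.174, 0.001]
contact_force: [-0.7, -0.3, -1.5]
width: 0.397
gripper_force: 22.0
```

```bash
python3 - <<'E'
from h import *
b=camera('top');b=camera('top');b=camera('top');a=camera('side')
b0=ray("top",453,218,.07);y=np.radians(0)
go(b0[0]-.102*np.cos(y),b0[1]-.102*np.sin(y),.22,0)
o=np.zeros((560,800,3),np.uint8)
o[:,:400]=cv2.resize(a[135:235,280:351],(400,560),interpolation=cv2.INTER_CUBIC)
o[:,400:]=cv2.resize(b[155:255,270:341],(400,560),interpolation=cv2.INTER_CUBIC)
cv2.imwrite('pics/up.png',o)
E
```

```text
pos [ 0.4821 -0.0479  0.2197] yaw 20.0 clk 10.1 w 36.45331915774911
turn [ 0.    -0.     0.445] shift [-9.640e-01  1.377e+00 -1.000e-03]
```

View pics/up.png

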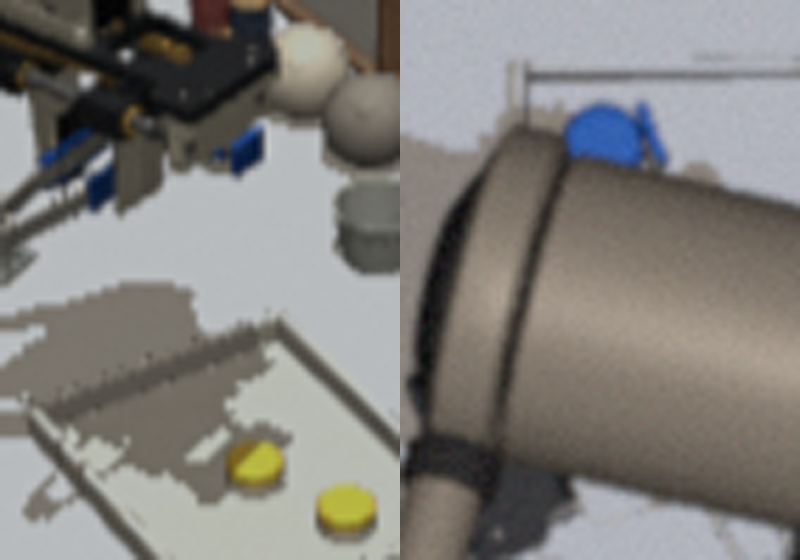

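The tablet is held in the pads (top crop (605,137), pad at (650,135)), and both yellow tablets are still in the tray. Carrying it to the bowl.

Call:
move_arm:
  series:
    - [0, 0, 0, -0.05, 0.08, 0, -0.4]
    - [0, 0, 0, -0.12, 0.18, 0, -0.4]
    - [0, 0, 0, -0.21, 0.31, 0, -0.4]
    - [0, 0, 0, -0.3, 0.44, 0, -0.4]
    - [0, 0, 0, -0.38, 0.56, 0, -0.4]

```text
clock: 10.6
tcp_pos: [0.448, -0.1799, 0.2181]
eef_rot: [-0.001, 0.985, 0.174, -0.001]
contact_force: [0.5, 0.3, -1.2]
width: 0.398
gripper_force: 22.0
```

Call:
move_arm:
  series:
    - [0, 0, 0.04, -0.08, 0.12, 0.02, -0.4]
    - [0, 0, 0.1, -0.17, 0.24, 0.04, -0.4]
    - [0, 0, 0.16, -0.25, 0.36, 0.06, -0.4]
    - [0, 0, 0.22, -0.33, 0.48, 0.08, -0.4]
    - [0, 0, 0.28, -0.4, 0.58, 0.1, -0.4]

```text
clock: 11.1
tcp_pos: [0.4126, -0.3164, 0.1978]
eef_rot: [-0.001, 0.998, 0.063, -0.001]
contact_force: [0.9, -0.2, -1.7]
width: 0.398
gripper_force: 22.0
```

```bash
python3 -c "
from h import *
camera('top');camera('top');camera('top')
go(.395,-.373,.2,0)"
```

```text
pos [ 0.4126 -0.3159  0.1977] yaw 7.3 clk 11.25 w 36.6386222512487
turn [-0.004  0.003  0.162] shift [-0.123  0.272 -0.012]
```

Call:
move_arm:
  series:
    - [0, 0, 0.04, -0.03, 0.06, -0.01, -0.4]
    - [0, 0, 0.08, -0.06, 0.13, -0.01, -0.4]
    - [0, 0, 0.12, -0.09, 0.2, -0.01, -0.4]
    - [0, 0, 0.16, -0.12, 0.25, -0.01, -0.4]
    - [0, 0, 0.16, -0.125, 0.27, -0.01, -0.4]

```text
clock: 11.75
tcp_pos: [0.3953, -0.3737, 0.2016]
eef_rot: [0.0, 1.0, 0.001, -0.0]
contact_force: [0.9, 0.5, -0.4]
width: 0.396
gripper_force: 22.0
```

Call:
move_arm:
  series:
    - [0, 0, 0, 0, 0, 0, -0.4]
    - [0, 0, 0, 0, 0, 0, -0.4]
    - [0, 0, 0, 0, 0, 0, -0.4]
    - [0, 0, 0, 0, 0, 0, -0.4]
    - [0, 0, 0, 0, 0, 0, -0.4]

```text
clock: 12.25
tcp_pos: [0.3962, -0.372, 0.2018]
eef_rot: [0.0, 1.0, 0.002, 0.0]
contact_force: [-0.2, 0.7, -1.2]
width: 0.398
gripper_force: 22.0
```

```bash
python3 - <<'E'
from h import *
b=camera('top');a=camera('side')
go(.395,-.373,.2,0); print(get_state()["gripper_force"],np.abs(get_state()["dq"]).max())
for n,im in(("side",a),("top",b)): print(n,"tab pred",pix(n,[.497,-.373,.185]),[(c.round(1),s) for c,s,_ in blobs(n,im,(98,110,30),(125,255,255),(300,120,520,330),8)])
o=np.zeros((400,800,3),np.uint8)
o[:,:400]=cv2.resize(a[170:330,290:450],(400,400),interpolation=cv2.INTER_CUBIC)
o[:,400:]=cv2.resize(b[140:300,370:530],(400,400),interpolation=cv2.INTER_CUBIC)
cv2.imwrite('pics/end.png',o)
E
```

```text
pos [ 0.3961 -0.3722  0.2018] yaw 0.2 clk 12.35 w 36.44587452677003
turn [ 0.    -0.     0.005] shift [-0.006  0.004  0.009]
21.99711710214615 0.0018829498163298662
side tab pred [363.83098572 238.62026802] [(array([367.8, 242.7]), np.int32(69)), (array([321.4, 239.8]), np.int32(13)), (array([328.5, 249. ]), np.int32(38)), (array([367.3, 283.1]), np.int32(155))]
top tab pred [467.28411081 215.27596834] [(array([462.5, 201.5]), np.int32(152)), (array([465.3, 214.2]), np.int32(214)), (array([418.9, 221.5]), np.int32(14)), (array([423.8, 235.2]), np.int32(12))]
```

View pics/end.png

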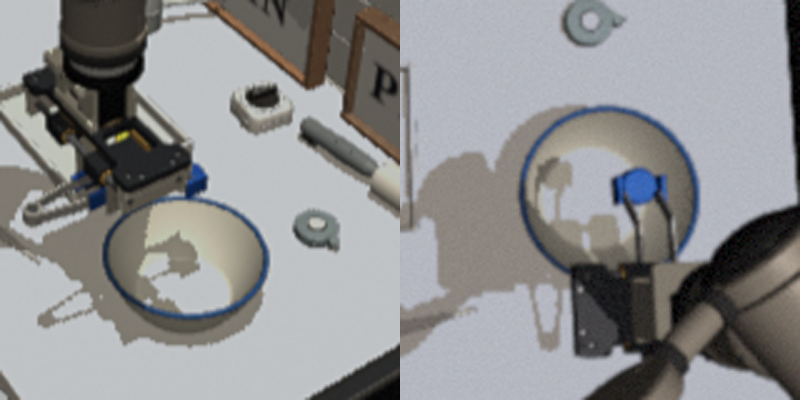

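The final view shows the tablet between the pads (top (465,214), predicted (467,215)), over the middle of the bowl and about 95 mm above the rim. The arm is still and the tongs are clear of the bowl.

```bash
python3 -c "
from bench import *
print(hand_in())"
```

```text
the job is handed in; nothing more can be done
None
```

The job is handed in: the tongs hold the blue-topped tablet still over the middle of the bowl, about 95 mm above the rim, with the yellow tablets still in the tray; the judge returned no verdict.

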